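Load a drive under the inspection stage's spring clip

ROBOT

A 6-joint arm with a two-finger parallel gripper is mounted at the origin on the work surface. World frame = base frame: x ahead of the robot, y to its left, z up, the work surface at z = 0. Lengths are in m, angles in rad, forces in N, time in s.
With the tool pointing down it reaches from about 0.3 to 0.75 m from the base axis. Payload 8.5 kg.
Tool frame: the origin (TCP) lies on the centre line of the jaws, within the pads' length; the fingertips stand 14 mm ahead of it and the grasp point (between the pads) lies 5 mm behind it; z points along the fingers, y is the line along which they close (so a half turn about z gives the same grasp; the last joint's range is limited). The gripper opens to 85 mm and grips with 20 to 120 N. Pads are 22 mm wide; open, the fingers measure 114 mm over their backs; the gripper's body (76 mm by 85 mm) begins 54 mm behind the grasp point. The pads swing forward as they close: fully open they stand 13 mm farther back than shut.
Start: joints at [-1.454, 0.381, 1.297, -0, 1.464, -0.215], TCP at [0.179, -0.52, 0.245] pointing down, gripper open.
Joint ranges: [-3.11, 3.11], [-0.89, 2.33], [0.22, 2.48], [-1.42, 4.56], [0.17, 2.85], [-2.88, 2.88]. Speed limits (rad/s): [2.39, 2.39, 3.14, 3.14, 3.14, 3.14].

INTERFACE

Orientations are given as a unit quaternion [x, y, z, w].
In Python, from bench import robot gives the robot as it stands. The module is installed in compiled form; this text tells all that it offers.
- The arm moves only by the shell command python3 -m jog 'ROWS' [FORCE]. ROWS is JSON, a list of rows, each a list of 7 numbers: the shift along the tool's x, y, z scaled (see below), then the turn, a rotation vector about the tool's x, y, z scaled (see below), then the opening, from 0 (shut) to 1 (fully open). A call has exactly 5 rows; each row shifts and turns the commanded pose from where the row before left it, along the tool's axes as they then stand; what a row does not reach is not made up. The controller multiplies each number of a shift by 800 mm and each number of a turn by 60 degrees. A row lasts 1/12 s, in which the tool goes at most 41.7 mm and 7.16 degrees, less where a joint would pass 70% of its speed; a pose out of reach is approached as far as the arm can. A call with a number of a shift or a turn outside -1 to 1 is refused whole. A call with a gripper value outside its range is refused whole. The fingers move at their own pace and stop on an object; FORCE is the grip in N (left out, the last holds). Time passes only in rows, so rows that do not move let the fingers close, or fill a call up. It gives the time, the measured TCP pose, the force, the opening and the grip force at its end, in the units of the state.
- robot.state(): the state, without advancing time (a new reading comes with each control period).
- robot.read_camera(name): name is "side" or "top" or "wrist"; returns the picture (420x560x3 uint8, red, green, blue); there is no depth.
- robot.camera_info(name): a dict with "mtx" (3x3 intrinsics, pixels), "view" (4x4, takes a point from world to camera coordinates). Camera axes: x right, y up, looking along -z (the intrinsics and any distortion apply to the point x, -y, -z); pixel columns grow to the right and rows downward; lengths in m; the calibration is good to about 2 mm. A picture is of the moment at which its call begins: read the wrist's pose just before it. camera_info takes no time and is no camera call; for the wrist camera it gives the pose at the moment of the call.
- robot.sign_off(): hands the job in; it is judged then, once.
The state is a dict: "time_s": time; "qpos": joint angles; "qd": joint speeds; "joint_efforts": joint torques, N m; "eef_pos": TCP position; "eef_rot": TCP orientation; "force": force on the tool from outside, world axes, zero at the start; "torque": the same for the moment, N m; "opening": opening from 0.0 (shut) to 1.0 (fully open); "grasp_force": force on a finger pad.
Only numpy, scipy, OpenCV 4.12 (cv2) and the standard library are available. Lean on these libraries where they do the work, as an engineer would, in place of code of your own. Each camera call takes 0.05 s, during which the arm holds its last target. There are 200 camera calls.

TASK

Hold the spring clip's thumb plate down with one fingertip so that its rubber foot lifts, and with the other fingertip gently push the small drive along the stage, beneath the raised foot, until it is fully home against the end stop. Then let the clip down so that its foot holds the drive, and leave everything clear. Do not lift the drive, and leave the other parts on the mat where they are.

Things in the scene. Friction and masses are not known exactly. Their poses are not given: they have to be found in the camera images.
- stage: White inspection stage, fixed, turned up to 0.45 rad: 150 (x) by 160 (y) mm, grey flat top 22 mm above its origin (centre of underside, on a 2 mm mat). The drive is pushed along its +x, centre line near y = 22 mm. Clip pin: along x at y = -6 mm, 10.5 mm above the top, between 15.5 mm high cheeks at x = -50 and 30 mm. Black knobs below the top stick out 26 mm at its +x and +y sides.
- end_stop (a point): Middle of the near face, at its foot, of the low aluminium end stop (29 mm along y, 3.5 mm high; the drive's contacts overhang it) on the stage's top at x = 30, y = 21.5 mm in the stage's axes. Axes as the stage's. Two side fences, 5 mm high, lead to it from x = -10 mm, inner faces at stage y = 7 and 36 mm: 29 mm apart for the 24 mm drive, whose nose starts between them.
- drive: Solid-state drive in a dark aluminium sleeve, loose, flat on the stage's top short of the clip, 24 g. Sleeve 38 (x) by 24 (y) by 9 mm; origin: centre of sleeve's underside. Thin edge with gold contacts sticks out 5 mm at +x, 4.5 to 6 mm up. Its +x is the stage's +x within 0.05 rad. Home: sleeve end against the stop, origin at stage x = 11, y about 22 mm; starts 21 to 35 mm short of it.
- clip (a joint): Angle (rad) of the spring clip, a steel rocker. 0: released, foot down at the stage's top in the drive's path, which it blocks. Grows as the plate is pressed; 0.42 is the stop: plate level, foot's lowest edge 13 mm above the stage's top. The foot clears the drive from 0.27 on; resting on the drive it reads about 0.25. At mid-plate it takes about 3 N to start, 7.5 N at the stop.
- thumb_plate: The clip's ribbed steel thumb plate, 50 mm (along x) by 22 mm, 2 mm thick. Origin at the middle of its upper face, z square to it. In the stage's axes at x = -24, y = -37 mm. Released: tipped 0.42 rad, outer (-y) side up, middle 17 mm above the stage's top; fully pressed: level, 3.5 mm above the top. A web of the same length slopes from its inner side up to the pin.
- foot: The clip's round rubber foot, 9 mm in diameter and 8.5 mm high, under the end of the clip's 9 mm wide nose, moving with the clip; its underside is level when it rests on the drive. Origin at the centre of its underside: in the stage's axes x = 22 mm; released at y = 23 mm, 1.6 mm above the stage's top, its outer edge nearly touching it.
- memory_module: Green laptop memory module lying on the mat beside the stage, 30 by 68 by 4 mm, loose; origin at the centre of its underside. Leave alone.
- flux_jar: White jar with black cap, 42 mm in diameter, 45 mm high, loose; origin under its centre. Leave alone.
- screw_dish: Shallow steel dish, 72 mm across, 18 mm high, loose; origin under its centre. Leave alone.
- blower: Black laptop fan with copper fins, about 65 by 58 by 10 mm, loose; origin under its centre. Leave alone.

How it is judged:
On the way, in this order (a step that is already met when the one before it is completed fails the run):
1. a fingertip holds the thumb plate down, the foot raised, while the drive is still short of it (value of joint clip above 0.28 rad and contact force between the fingers and thumb_plate above 0.5 N and x of drive in the frame of stage below -0.003 m), for 0.1 s.
2. with the plate still held down, the drive is pushed beneath the raised foot (value of joint clip above 0.28 rad and contact force between the fingers and thumb_plate above 0.5 N and x of drive in the frame of stage above 0.003 m), for 0.1 s.
At the end, for the whole second after the job is handed in: The drive lies flat and still on the stage, within 3.5 mm of the end stop, within 5 mm of its centre line (4 mm towards +y) and 0.15 rad of square, with the clip let down and its foot pressing on it (over 1 N) (x of drive in the frame of stage between 0.0075 and 0.0135 m and y of drive in the frame of stage between 0.017 and 0.026 m and z of drive in the frame of stage below 0.0235 m and angle between the x axis of drive and the x axis of stage, either way round below 0.15 rad and value of joint clip between 0.19 and 0.31 rad and contact force between foot and drive above 1 N and linear speed of drive below 0.01 m/s); the robot touches nothing.
It fails at once if the drive is lifted or tipped (z of drive in the frame of stage above 0.027 m or angle between drive's own z axis and vertical above 0.2 rad).
It fails at once if the drive is pushed roughly (over 20 N) (contact force between the fingers and drive above 20 N).
It fails at once if another part on the mat is moved more than 15 mm (distance of any of memory_module, flux_jar, screw_dish, blower from where it was at the start of the episode above 0.015 m).
It also fails if it takes over 48 s, if anything falls off the work surface, if the arm or the gripper's body presses on something with over 40 N, if the wrist force passes 120 N, or if a joint passes its speed limit or range.

## Working session

There is one attempt and no reset: what is moved stays moved. The work goes in short steps, Python scripts to look and compute and a shell command to move; the robot and the scene stay as the last step left them, time stands still between calls to the robot, and variables do not carry over. Pictures are saved under pics/ and viewed, at most 13 in all, crops included, and the job is handed in when it is done.

```bash
mkdir -p pics; python3 - <<'E'
from bench import robot
import cv2,numpy as np
s=robot.state();print({k:np.round(v,3).tolist() for k,v in s.items()})
for n in("top","side"):
    im=robot.read_camera(n);i=robot.camera_info(n);print(n,np.round(i["mtx"],1).tolist(),np.round(i["view"],4).tolist(),[k for k in i])
    cv2.imwrite(f"pics/{n}0.png",im[:,:,::-1])
E
```

```text
{'time_s': 0.0, 'qpos': [-1.454, 0.381, 1.298, -0.0, 1.464, -0.215], 'qd': [-0.001, -0.001, -0.001, 0.001, -0.002, -0.001], 'joint_efforts': [-0.0, -44.847, -23.128, -0.0, 0.005, 0.0], 'eef_pos': [0.179, -0.52, 0.245], 'eef_rot': [0.986, 0.165, 0.0, -0.001], 'force': [0.133, -0.34, 0.643], 'torque': [0.022, 0.006, -0.036], 'grasp_force': 0.0, 'opening': 1.001}
top [[523.8, 0.0, 291.2], [0.0, 523.8, 216.2], [0.0, 0.0, 1.0]] [[-0.0041, -0.9999, 0.0094, -0.0038], [0.9972, -0.0034, 0.0745, -0.5699], [-0.0745, 0.0096, 0.9972, -1.1729], [0.0, 0.0, 0.0, 1.0]] ['mtx', 'view']
side [[434.6, 0.0, 276.9], [0.0, 434.6, 210.9], [0.0, 0.0, 1.0]] [[0.9977, -0.0655, -0.0152, -0.5626], [0.0472, 0.5224, 0.8514, -0.0739], [-0.0478, -0.8502, 0.5243, -0.8476], [0.0, 0.0, 0.0, 1.0]] ['mtx', 'view']
```

View pics/top0.png

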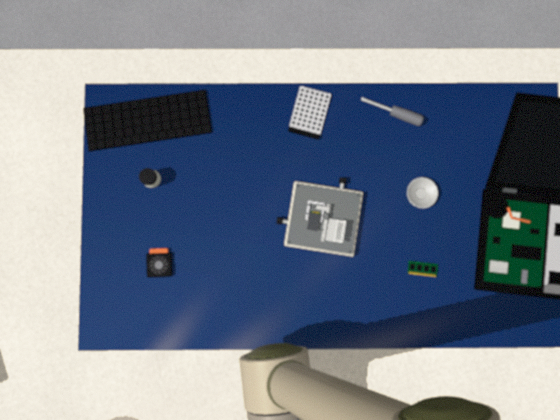

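View pics/side0.png

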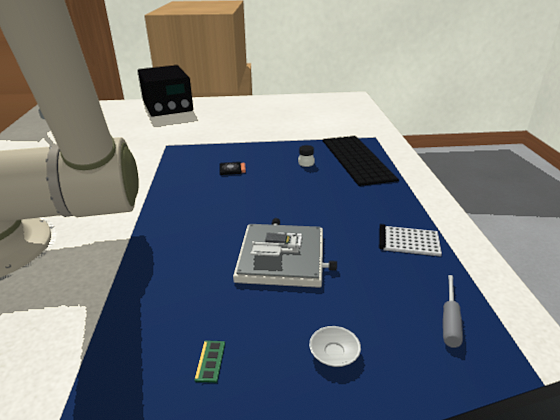

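The top view shows the stage at about (323,218), its +x knob at (345,183) and its +y knob at (281,220), so the yaw is about -0.1. The thumb plate is at (337,231) and the drive at about (315,217). The side view agrees. Next I'll measure the stage.

```bash
cat > h.py <<'E'
from bench import robot
import cv2,numpy as np
from scipy.spatial.transform import Rotation as R
def ray(info,px,z):
    V=np.array(info["view"]);K=np.array(info["mtx"])
    d=np.linalg.inv(K)@np.c_[px,np.ones(len(px))].T; d=V[:3,:3].T@(d*np.array([[1],[-1],[-1]]))
    c=-V[:3,:3].T@V[:3,3]
    return (c[:,None]+d*(z-c[2])/d[2]).T
def proj(info,P):
    V=np.array(info["view"]);K=np.array(info["mtx"])
    p=V[:3,:3]@np.atleast_2d(P).T+V[:3,3:];p=K@(p*np.array([[1],[-1],[-1]]));return (p[:2]/p[2]).T
def tool():
    s=robot.state();return np.array(s["eef_pos"]),R.from_quat(s["eef_rot"])
def togo(P,yaw):
    p,r=tool();t=r.inv().apply(np.array(P)-p)
    # desired: x tool at yaw, z down
    D=R.from_matrix(np.array([[np.cos(yaw),np.sin(yaw),0],[np.sin(yaw),-np.cos(yaw),0],[0,0,-1]]).T)
    return t*1000,t/0.8,np.degrees((r.inv()*D).as_rotvec())/60
E
python3 - <<'E'
from h import *
im=cv2.imread("pics/top0.png");i=robot.camera_info("top")
b,g,r=[im[:,:,k].astype(int) for k in range(3)]
m=((r>85)).astype(np.uint8);m[:,:250]=0;m[:,395:]=0;m[:160]=0;m[275:]=0
c=max(cv2.findContours(m,0,2)[0],key=cv2.contourArea)
rc=cv2.minAreaRect(c);bx=cv2.boxPoints(rc);print(rc,bx)
w=ray(i,bx,0.024);print(w,w.mean(0),np.linalg.norm(np.diff(w,axis=0),axis=1))
e=np.diff(w,axis=0);print(np.degrees(np.arctan2(e[:,1],e[:,0]))*np.pi/180)
c0=w.mean(0);print(togo([c0[0]-.02,c0[1],.25],.14))
wi=robot.camera_info("wrist");V=wi["view"];p,rt=tool();cw=-V[:3,:3].T@V[:3,3];print("cam in tool",rt.inv().apply(cw-p),rt.inv().apply(-V[2,:3]),wi["mtx"])
E
```

```text
((321.22540283203125, 216.03466796875), (76.33271026611328, 71.92304992675781), 8.746162414550781) [[278.03467 245.77455]
 [288.97107 174.68785]
 [364.41614 186.29478]
 [353.47974 257.38147]]
[[ 0.50250988  0.02422267  0.024     ]
 [ 0.66482573 -0.0011511   0.024     ]
 [ 0.63759305 -0.1736163   0.024     ]
 [ 0.47560637 -0.14647574  0.024     ]] [ 0.57013376 -0.07425512  0.024     ] [0.16428713 0.17460202 0.16424461]
[-0.15506842 -1.72740575  2.9755865 ]
(array([ 495.89194849, -300.34011025,   -4.72149753]), array([ 0.61986494, -0.37542514, -0.00590187]), array([-1.21635048e-03, -1.24776944e-04,  1.83197569e-01]))
cam in tool [ 0.07072055 -0.00048949 -0.12839474] [-2.79059794e-01  7.02863379e-04  9.60273470e-01] [[334.56724345   0.         277.71160778]
 [  0.         334.56724345 207.60973677]
 [  0.           0.           1.        ]]
```

```bash
python3 -m jog '[[0,0,0,0,0,0.0915,1],[0,0,0,0,0,0.0915,1],[0.038,-0.0345,0,0,0,0,0.6],[0.038,-0.0345,0,0,0,0,0.6],[0.038,-0.0345,0,0,0,0,0.6]]'
python3 -m jog '[[0.038,-0.0345,0,0,0,0,0.6],[0.038,-0.0345,0,0,0,0,0.6],[0.038,-0.0345,0,0,0,0,0.6],[0.038,-0.0345,0,0,0,0,0.6],[0.038,-0.0345,0,0,0,0,0.6]]'
python3 -m jog '[[0.038,-0.0345,0,0,0,0,0.6],[0.038,-0.0345,0,0,0,0,0.6],[0.038,-0.0345,0,0,0,0,0.6],[0.038,-0.0345,0,0,0,0,0.6],[0,0,0,0,0,0,0.6]]'
python3 - <<'E'
from h import *
print(togo([.55,-.075,.25],.14),tool()[0])
i=robot.camera_info("wrist");im=robot.read_camera("wrist");np.save("w1.npy",np.r_[np.array(i["view"]),np.c_[i["mtx"],[0,0,0]]]);cv2.imwrite("pics/w1.png",im[:,:,::-1])
i=robot.camera_info("wrist");print(np.round(i["view"],4).tolist())
print(tool()[0])
E
```

```text
time_s: 0.52
eef_pos: [0.2583, -0.424, 0.2448]
eef_rot: [0.998, 0.069, -0.0, -0.001]
force: [1.1, -1.0, -0.4]
opening: 0.605
grasp_force: 0.0
time_s: 0.93
eef_pos: [0.3899, -0.2655, 0.2452]
eef_rot: [0.998, 0.07, -0.0, -0.0]
force: [-0.5, -1.2, 0.9]
opening: 0.6
grasp_force: 0.0
time_s: 1.35
eef_pos: [0.4969, -0.1359, 0.2449]
eef_rot: [0.997, 0.073, 0.0, -0.001]
force: [-1.8, 1.0, 0.0]
opening: 0.599
grasp_force: 0.0
(array([ 61.45396656, -52.51318572,  -4.9331487 ]), array([ 0.07681746, -0.06564148, -0.00616644]), array([-0.00158569, -0.00078251,  0.0061395 ])) [ 0.49686858 -0.13590894  0.24492911]
[[0.1454, -0.9894, -0.0001, -0.2084], [0.95, 0.1396, -0.2794, -0.4149], [0.2764, 0.0406, 0.9602, -0.5094], [0.0, 0.0, 0.0, 1.0]]
[ 0.49541709 -0.13825145  0.24483003]
```

View pics/w1.png

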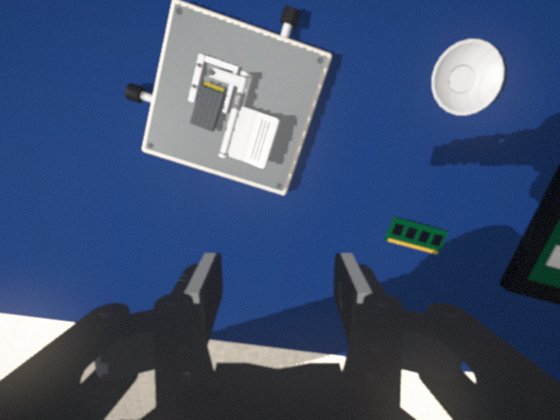

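```bash
cat > meas.py <<'E'
from h import *
im=cv2.imread("pics/w1.png");A=np.load("w1.npy");i={"view":A[:4],"mtx":A[4:,:3]}
b,g,r=[im[:,:,k].astype(int) for k in range(3)]
m=(r>70).astype(np.uint8);m[:,:120]=0;m[:,345:]=0;m[210:]=0
m=cv2.morphologyEx(cv2.morphologyEx(m,cv2.MORPH_CLOSE,np.ones((25,25))),cv2.MORPH_OPEN,np.ones((25,25)))
c=max(cv2.findContours(m,0,2)[0],key=cv2.contourArea);h=cv2.convexHull(c)
w=ray(i,h[:,0].astype(float),.024)[:,:2]
rc=cv2.minAreaRect((w*1000).astype(np.float32));print("stage",rc)
q=cv2.approxPolyDP(h,8,True)[:,0];wq=ray(i,q.astype(float),.024);print(q.tolist(),np.round(wq,4).tolist())
cen=np.array(rc[0])/1000
e=cv2.boxPoints(rc);d=e[1]-e[0];yaw=np.arctan2(d[1],d[0]);yaw=(yaw+np.pi/4)%(np.pi/2)-np.pi/4
print("centre",cen,"yaw",yaw)
def st(P):
    d=np.atleast_2d(P)[:,:2]-cen;return np.c_[d[:,0]*np.cos(yaw)+d[:,1]*np.sin(yaw),-d[:,0]*np.sin(yaw)+d[:,1]*np.cos(yaw)]*1000
mx=np.maximum(np.maximum(b,g),r)
dm=((mx<85)&(m>0)).astype(np.uint8);dm[:,235:]=0
dm=cv2.morphologyEx(dm,cv2.MORPH_OPEN,np.ones((5,5)))
for c in cv2.findContours(dm,0,2)[0]:
    if cv2.contourArea(c)>200:
        w=ray(i,c[:,0].astype(float),.033);s=st(w);print("dark",cv2.contourArea(c),cv2.boundingRect(c),cv2.minAreaRect(s.astype(np.float32)),s.min(0),s.max(0))
gm=((r-b>60)&(m>0)).astype(np.uint8);ys,xs=np.nonzero(gm)
s=st(ray(i,np.c_[xs,ys].astype(float),.0295));print("gold",len(xs),s.min(0),s.max(0),s.mean(0))
wm=((r>190)&(m>0)).astype(np.uint8);wm=cv2.morphologyEx(wm,cv2.MORPH_OPEN,np.ones((5,5)))
for c in cv2.findContours(wm,0,2)[0]:
    if cv2.contourArea(c)>200:
        s=st(ray(i,c[:,0].astype(float),.041));print("white",cv2.contourArea(c),cv2.boundingRect(c),cv2.minAreaRect(s.astype(np.float32)))
# sanity projections
def S(x,y,z):
    return [cen[0]+(x*np.cos(yaw)-y*np.sin(yaw))/1000,cen[1]+(x*np.sin(yaw)+y*np.cos(yaw))/1000,.024+z/1000]
o=cv2.resize(im[0:210,110:350],None,fx=3,fy=3,interpolation=cv2.INTER_CUBIC)[:600]
for P in [S(30,7,5),S(30,36,5),S(-10,7,5),S(-10,36,5),S(-24,-37,17),S(-49,-27,12.5),S(1,-47,21.5),S(-50,-6,15.5),S(30,-6,15.5),S(75,80,0),S(-75,-80,0)]:
    p=(proj(i,P)[0]-[110,0])*3+1;cv2.circle(o,tuple(int(v) for v in p),3,(0,0,255),1)
cv2.imwrite("pics/w1c.png",o)
E
python3 meas.py
```

```text
stage ((571.3387451171875, -77.283447265625), (165.4146728515625, 159.6769561767578), 80.83548736572266)
[[168, 0], [217, 0], [292, 26], [326, 51], [287, 190], [144, 153], [145, 91]] [[0.6488, -0.0107, 0.024], [0.6554, -0.0554, 0.024], [0.6442, -0.1272, 0.024], [0.6277, -0.1628, 0.024], [0.4874, -0.1468, 0.024], [0.5045, 0.0061, 0.024], [0.5659, 0.0074, 0.024]]
centre [ 0.57133875 -0.07728345] yaw -0.15995091
gold 86 [3.52862442 8.57303218] [ 7.97273432 27.94751691] [ 5.81544654 18.17443547]
white 2326.5 (220, 108, 58, 60) ((-29.045373916625977, -28.0510196685791), (47.17323303222656, 51.557979583740234), 89.9670639038086)
white 343.0 (214, 69, 31, 23) ((16.3553466796875, 3.725255012512207), (30.05580711364746, 13.765459060668945), 85.50691223144531)
white 232.5 (197, 54, 41, 17) ((26.95709991455078, 17.898296356201172), (7.676445960998535, 37.77133560180664), 5.122182846069336)
```

View pics/w1c.png

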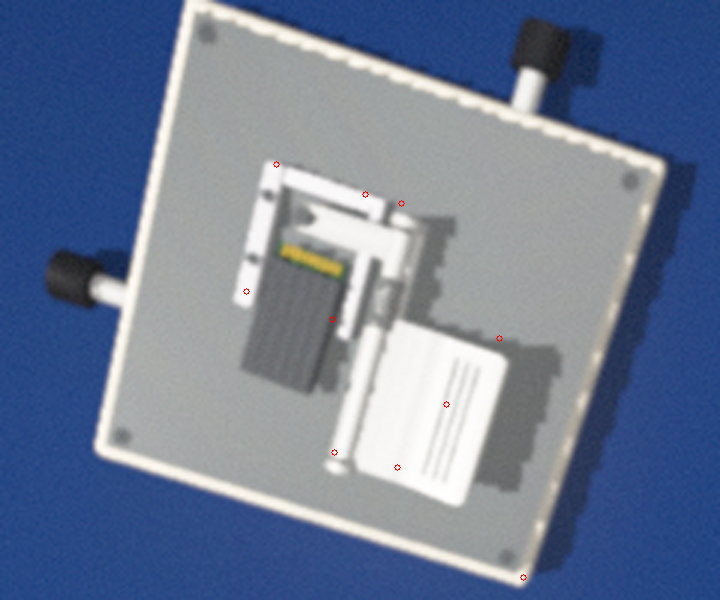

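The crop shows the stage corners at (187,0), (664,163), (524,583) and (97,450). The drive's sleeve runs from (283,262)/(345,278) to (312,393)/(242,368). The automatic box was off by a few mm, so I'll fit from the corners instead.

```bash
cat > stage.py <<'E'
from h import *
A=np.load("w1.npy");i={"view":A[:4],"mtx":A[4:,:3]}
px=lambda l:(np.array(l,float)-1)/3+[110,0]
w=ray(i,px([(187,-2),(664,163),(524,583),(97,452)]),.024)[:,:2]
m=np.array([(75,80),(75,-80),(-75,-80),(-75,80)])/1000
r,_=R.align_vectors(np.c_[w-w.mean(0),np.zeros(4)],np.c_[m,np.zeros(4)]);yaw=r.as_rotvec()[2];cen=w.mean(0)
def st(P):
    return r.inv().apply(np.array(P)-np.r_[cen,.024])*1000
def S(x,y,z): return r.apply(np.array([x,y,z])/1000)+np.r_[cen,.024]
E
python3 - <<'E'
from stage import *
print(cen,yaw,[np.round(st(np.r_[a,.024]),1).tolist() for a in w])
print("drive",np.round([st(a) for a in ray(i,px([(272,262),(348,281),(312,393),(242,368)]),.033)],1).tolist())
print("gold",np.round([st(a) for a in ray(i,px([(285,243),(345,264)]),.030)],1).tolist())
print("pin ends",np.round([st(a) for a in ray(i,px([(338,465),(405,215)]),.0345)],1).tolist())
print("fences",np.round([st(a) for a in ray(i,px([(276,163),(388,200),(238,303),(345,337)]),.029)],1).tolist())
t=tool();print("plate z41",np.round([st(a) for a in ray(i,px([(398,320),(508,355),(460,506),(360,465)]),.041)],1).tolist(), st(t[0]))
fx=np.array([(207,255),(348,255)],float)
for z in (.225,.231,.238): print(z,[np.round(t[1].inv().apply(a-t[0])*1000,1).tolist() for a in ray(i,fx,z)])
E
```

```text
[ 0.56636628 -0.07965892] -0.15826085329156805 [[72.4, 77.8, 0.0], [72.6, -77.9, 0.0], [-72.5, -77.4, 0.0], [-72.5, 77.5, 0.0]]
drive [[5.9, 32.6, 9.0], [7.6, 7.9, 9.0], [-29.9, 10.2, 9.0], [-29.0, 34.1, 9.0]]
gold [[12.7, 30.6, 6.0], [12.4, 10.6, 6.0]]
pin ends [[-50.0, -4.3, 10.5], [32.0, -4.4, 10.5]]
fences [[34.9, 39.3, 5.0], [35.1, 2.7, 5.0], [-9.7, 41.1, 5.0], [-9.6, 4.9, 5.0]]
plate z41 [[1.1, -11.5, 17.0], [1.3, -48.0, 17.0], [-49.9, -47.4, 17.0], [-46.7, -12.0, 17.0]] [-60.82829281 -69.0419545  220.83003489]
0.225 [[5.5, -36.5, 19.9], [5.7, 31.4, 19.8]]
0.231 [[8.2, -35.1, 13.9], [8.4, 30.0, 13.8]]
0.238 [[11.4, -33.5, 6.9], [11.5, 28.4, 6.8]]
```

```bash
python3 - <<'E'
from stage import *
P=S(-43.4,-7.5,0);P[2]=.08;print(P,togo(P,yaw+.1),tool()[1].as_quat())
E
```

```text
[ 0.52232665 -0.08022531  0.08      ] (array([ 35.10637318, -53.38967758, 164.85503586]), array([ 0.04388297, -0.0667371 ,  0.20606879]), array([-0.00066071,  0.00046084,  0.19458942])) [ 9.97354335e-01  7.26921843e-02 -2.30715007e-04 -3.52219509e-04]
```

```bash
python3 -m jog '[[0,0,0.025,0,0,0.097,0.6],[0,0,0.025,0,0,0.097,0.6],[0.01,-0.025,0.02,0,0,0,0.6],[0.01,-0.025,0.02,0,0,0,0.6],[0.01,-0.025,0.02,0,0,0,0.6]]' >/dev/null
python3 -m jog '[[0,0,0.024,0,0,0,0.6],[0,0,0.024,0,0,0,0.6],[0,0,0.024,0,0,0,0.6],[0,0,0.024,0,0,0,0.6],[0,0,0,0,0,0,0.6]]'
python3 - <<'E'
from stage import *
P=S(-43.4,-7.5,0);P[2]=.08;print(togo(P,yaw+.1),st(tool()[0]))
i=robot.camera_info("wrist");im=robot.read_camera("wrist");cv2.imwrite("pics/w2.png",im[:,:,::-1])
p,r=tool();print(proj(i,[p+r.apply([x,s*y,z]) for y in(25.5e-3,40e-3) for s in(-1,1) for x,z in((.011,.014),(.011,.006))]).round().tolist())
im=robot.read_camera("side");cv2.imwrite("pics/s2.png",cv2.resize(im[200:310,200:360,::-1],None,fx=4,fy=4))
E
```

```text
time_s: 2.23
eef_pos: [0.5198, -0.0831, 0.0775]
eef_rot: [0.999, -0.032, -0.003, -0.001]
force: [-1.1, 0.9, 0.4]
opening: 0.6
grasp_force: 0.0
(array([ 2.3472609 , -3.012023  , -2.53867207]), array([ 0.00293408, -0.00376503, -0.00317334]), array([-0.00177966,  0.00599318, -0.00574035])) [-45.47050776 -10.71585996  53.47057033]
[[222.0, 245.0], [219.0, 253.0], [335.0, 245.0], [338.0, 253.0], [190.0, 245.0], [186.0, 253.0], [367.0, 246.0], [372.0, 253.0]]
```

View pics/w2.png

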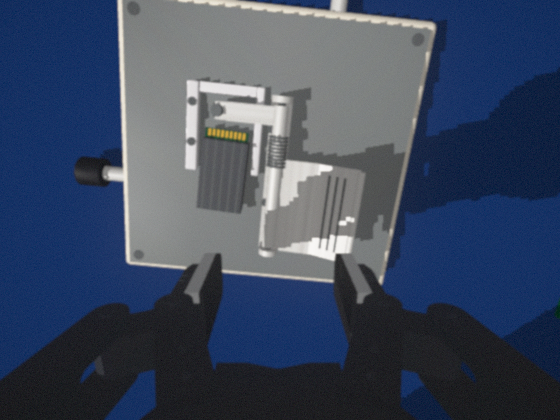

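View pics/s2.png

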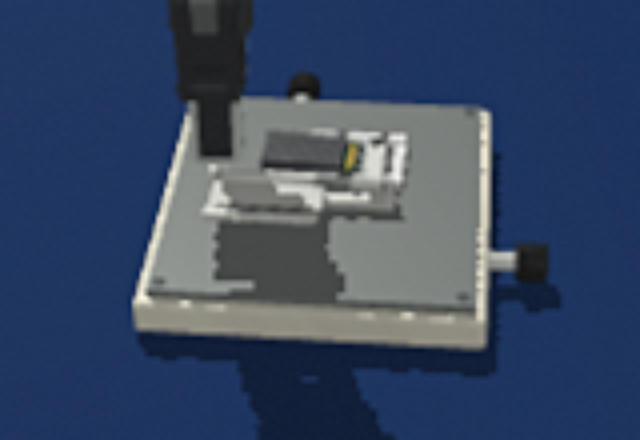

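The wrist view shows the fingertips' inner front corners at (222,254) and (335,254), so the tips are about 6 mm ahead of the TCP. The drive's rear edge runs from (197,208) to (242,213) and the pin's end is at (267,252). The side view shows the tips well above the stage. I'll check these in the tool frame.

```bash
python3 - <<'E'
from stage import *
i=robot.camera_info("wrist");p,r=tool()
def f(n,l,z):
    a=ray(i,np.array(l,float),z);print(n,np.round([r.inv().apply(x-p)*1000 for x in a],1)[:,:2].tolist(),np.round([st(x) for x in a],1)[:,:2].tolist())
f("drive rearL,rearR,frR,frL",[(197,208),(242,213),(249,145),(205,139)],.033)
f("stage BL,TR,TL",[(129,264),(435,22),(120,0)],.024)
f("pin end",[(267,252),(282,97)],.0345)
f("fence iL, iR ends, stop corners",[(198,168),(252,174),(199,93),(262,97)],.029)
f("plate outer corners",[(364,170),(352,262)],.0455)
f("plate inner corners",[(280,160),(270,250)],.0345)
E
```

```text
drive rearL,rearR,frR,frL [[19.2, -44.5], [16.4, -19.9], [53.3, -15.2], [56.4, -37.9]] [[-28.8, 35.3], [-29.3, 10.6], [7.9, 9.4], [8.8, 32.2]]
stage BL,TR,TL [[-18.7, -90.3], [112.7, 77.7], [122.3, -77.2]] [[-70.9, 77.3], [75.8, -77.5], [70.7, 77.6]]
pin end [[-6.2, -6.3], [77.0, 1.8]] [[-50.5, -5.1], [33.0, -5.4]]
fence iL, iR ends, stop corners [[40.6, -43.4], [37.4, -14.3], [79.1, -40.4], [77.2, -8.3]] [[-7.4, 36.3], [-7.9, 6.9], [31.2, 36.9], [32.3, 4.8]]
plate outer corners [[42.4, 42.2], [-7.2, 39.4]] [[2.4, -48.8], [-47.2, -50.7]]
plate inner corners [[45.8, 0.9], [-5.0, -4.6]] [[1.9, -7.4], [-49.2, -6.7]]
```

```bash
python3 -m jog '[[0,-0.004,0.01,0,0,0,0.6],[0,0,0.01,0,0,0,0.6],[0,0,0.005,0,0,0,0.6],[0,0,0,0,0,0,0.6],[0,0,0,0,0,0,0.6]]'
python3 -m jog '[[0,0,0.003,0,0,0,0.6],[0,0,0.003,0,0,0,0.6],[0,0,0,0,0,0,0.6],[0,0,0,0,0,0,0.6],[0,0,0,0,0,0,0.6]]'
python3 -m jog '[[0,0,0.003,0,0,0,0.6],[0,0,0.003,0,0,0,0.6],[0,0,0,0,0,0,0.6],[0,0,0,0,0,0,0.6],[0,0,0,0,0,0,0.6]]'
```

```text
time_s: 2.75
eef_pos: [0.522, -0.0795, 0.0605]
eef_rot: [1.0, -0.031, -0.0, -0.0]
force: [0.2, -0.5, 0.0]
opening: 0.598
grasp_force: 0.0
time_s: 3.17
eef_pos: [0.5221, -0.0795, 0.0558]
eef_rot: [1.0, -0.031, 0.0, 0.0]
force: [0.6, 0.1, 0.5]
opening: 0.602
grasp_force: 0.0
time_s: 3.58
eef_pos: [0.5222, -0.0796, 0.0511]
eef_rot: [1.0, -0.031, 0.0, 0.0]
force: [0.0, -0.7, 3.4]
opening: 0.597
grasp_force: 1.4
```

```bash
python3 -m jog '[[0,0,0.003,0,0,0,0.6],[0,0,0.003,0,0,0,0.6],[0,0,0.003,0,0,0,0.6],[0,0,0,0,0,0,0.6],[0,0,0,0,0,0,0.6]]'
python3 -m jog '[[0,0,0.003,0,0,0,0.6],[0,0,0.003,0,0,0,0.6],[0,0,0.002,0,0,0,0.6],[0,0,0,0,0,0,0.6],[0,0,0,0,0,0,0.6]]'
python3 - <<'E'
from stage import *
print(st(tool()[0]));im=robot.read_camera("wrist");cv2.imwrite("pics/w3.png",cv2.resize(im[60:310,140:410,::-1],None,fx=2.3,fy=2.3))
E
```

```text
time_s: 4.0
eef_pos: [0.5222, -0.0797, 0.0437]
eef_rot: [1.0, -0.031, 0.0, 0.0]
force: [-0.7, -2.5, 5.9]
opening: 0.596
grasp_force: 2.3
time_s: 4.42
eef_pos: [0.5224, -0.0793, 0.0379]
eef_rot: [1.0, -0.031, 0.001, -0.0]
force: [0.8, 1.9, 9.6]
opening: 0.601
grasp_force: 4.7
[-43.42316542  -6.5798629   13.93031357]
```

View pics/w3.png

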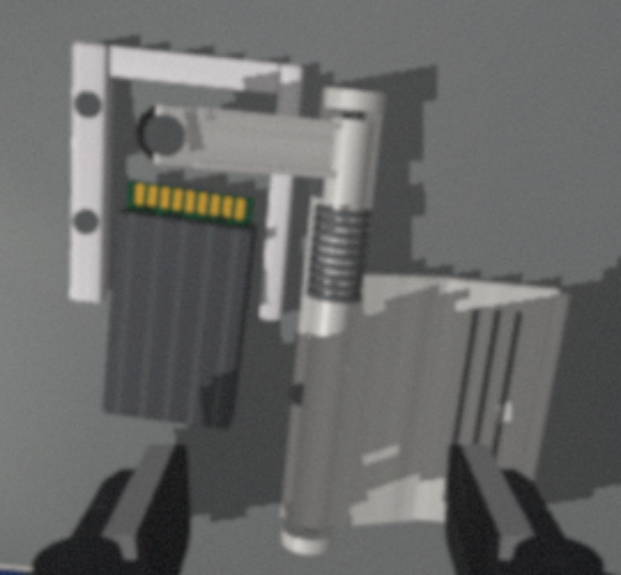

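The crop shows the foot raised clear of the drive. The left fingertip, front corner at (185,445), is just behind the drive's rear edge at row 415–428, and the right one is on the plate. I'll lower a little more, then push.

```bash
python3 -m jog '[[0,0,0.001,0,0,0,0.6],[0,0,0.0008,0,0,0,0.6],[0,0,0,0,0,0,0.6],[0.0025,0.00025,0,0,0,0,0.6],[0.0025,0.00025,0,0,0,0,0.6]]'
python3 -m jog '[[0.0025,0.00025,0,0,0,0,0.6],[0.0025,0.00025,0,0,0,0,0.6],[0.0025,0.00025,0,0,0,0,0.6],[0,0,0,0,0,0,0.6],[0,0,0,0,0,0,0.6]]'
python3 -m jog '[[0.0025,0.00025,0,0,0,0,0.6],[0.0025,0.00025,0,0,0,0,0.6],[0,0,0,0,0,0,0.6],[0,0,0,0,0,0,0.6],[0,0,0,0,0,0,0.6]]'
python3 - <<'E'
from stage import *
print(st(tool()[0]));im=robot.read_camera("wrist");cv2.imwrite("pics/w4.png",cv2.resize(im[60:310,140:410,::-1],None,fx=2.3,fy=2.3))
E
```

```text
time_s: 4.88
eef_pos: [0.5232, -0.0796, 0.0369]
eef_rot: [1.0, -0.031, -0.003, -0.0]
force: [-21.6, -0.2, 29.6]
opening: 0.597
grasp_force: 15.0
time_s: 5.3
eef_pos: [0.5289, -0.0802, 0.0371]
eef_rot: [0.999, -0.031, -0.003, -0.001]
force: [-17.7, 2.8, 29.8]
opening: 0.601
grasp_force: 14.8
time_s: 5.72
eef_pos: [0.5325, -0.0806, 0.0372]
eef_rot: [0.999, -0.032, -0.004, -0.001]
force: [-19.6, 3.7, 31.0]
opening: 0.598
grasp_force: 15.6
[-33.27854334  -6.30492692  13.18721707]
```

View pics/w4.png

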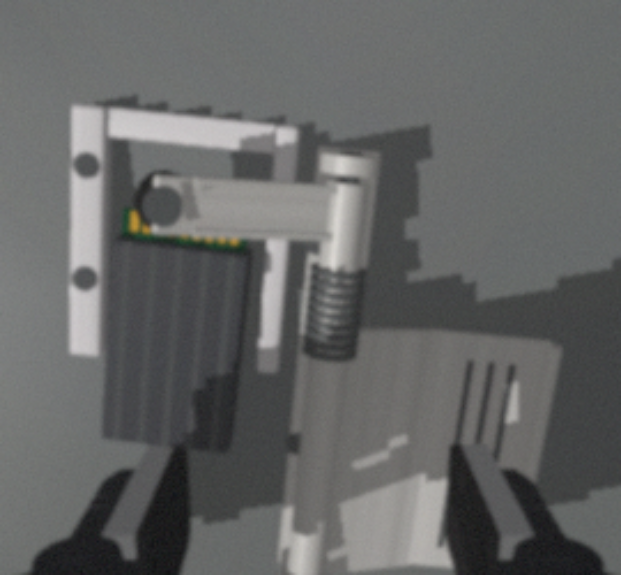

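```bash
python3 -m jog '[[0,0,-0.0013,0,0,0,0.6],[0,0,-0.0005,0,0,0,0.6],[0,0,0,0,0,0,0.6],[0.0025,0.00025,0,0,0,0,0.6],[0.0025,0.00025,0,0,0,0,0.6]]'
python3 -m jog '[[0.0025,0.00025,0,0,0,0,0.6],[0.0025,0.00025,0,0,0,0,0.6],[0,0,0,0,0,0,0.6],[0,0,0,0,0,0,0.6],[0,0,0,0,0,0,0.6]]'
```

```text
time_s: 6.18
eef_pos: [0.5373, -0.0814, 0.0378]
eef_rot: [0.999, -0.032, -0.003, -0.001]
force: [-12.0, 2.1, 18.5]
opening: 0.599
grasp_force: 9.4
time_s: 6.6
eef_pos: [0.5416, -0.0821, 0.0379]
eef_rot: [0.999, -0.032, -0.003, -0.001]
force: [-11.4, 3.1, 18.4]
opening: 0.597
grasp_force: 9.0
```

```bash
python3 -m jog '[[0,0,-0.001,0,0,0,0.6],[0,0,-0.0005,0,0,0,0.6],[0,0,0,0,0,0,0.6],[0.0025,0.00025,0,0,0,0,0.6],[0.002,0.0002,0,0,0,0,0.6]]'
python3 -m jog '[[0.001,0.0001,0,0,0,0,0.6],[0.001,0.0001,0,0,0,0,0.6],[0,0,0,0,0,0,0.6],[0,0,0,0,0,0,0.6],[0,0,0,0,0,0,0.6]]'
python3 - <<'E'
from stage import *
print(st(tool()[0]));im=robot.read_camera("wrist");cv2.imwrite("pics/w5.png",cv2.resize(im[60:310,140:410,::-1],None,fx=2.3,fy=2.3))
E
```

```text
time_s: 7.02
eef_pos: [0.5459, -0.0829, 0.0383]
eef_rot: [0.999, -0.032, -0.002, -0.001]
force: [-5.6, 1.0, 8.1]
opening: 0.6
grasp_force: 4.0
time_s: 7.43
eef_pos: [0.5475, -0.0832, 0.0383]
eef_rot: [1.0, -0.032, -0.002, -0.001]
force: [-5.6, 0.8, 7.7]
opening: 0.596
grasp_force: 3.8
[-18.08769574  -6.42679054  14.26355283]
```

View pics/w5.png

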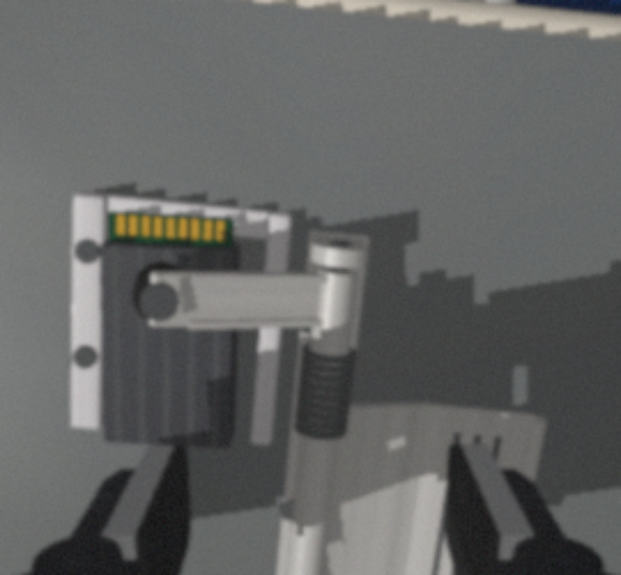

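The crop shows the drive beneath the raised foot with its gold contacts over the end stop (row 215–240), against the +y fence and nearly home. I'll take small steps until the force rises.

```bash
python3 -m jog '[[0.0012,0.0001,0,0,0,0,0.6],[0,0,0,0,0,0,0.6],[0,0,0,0,0,0,0.6],[0,0,0,0,0,0,0.6],[0,0,0,0,0,0,0.6]]' | grep -E "eef_pos|force"
python3 -m jog '[[0.0012,0.0001,0,0,0,0,0.6],[0,0,0,0,0,0,0.6],[0,0,0,0,0,0,0.6],[0,0,0,0,0,0,0.6],[0,0,0,0,0,0,0.6]]'| grep -E "eef_pos|force"
```

```text
eef_pos: [0.5485, -0.0833, 0.0383]
force: [-5.7, 1.2, 7.5]
grasp_force: 3.8
eef_pos: [0.5494, -0.0834, 0.0383]
force: [-4.8, 1.0, 7.4]
grasp_force: 4.2
```

```bash
python3 -m jog '[[0.001,0.0001,0,0,0,0,0.6],[0,0,0,0,0,0,0.6],[0,0,0,0,0,0,0.6],[0,0,0,0,0,0,0.6],[0,0,0,0,0,0,0.6]]' | grep -E "eef_pos|force"
python3 - <<'E'
from stage import *
print(st(tool()[0]));im=robot.read_camera("wrist");cv2.imwrite("pics/w6.png",cv2.resize(im[130:270,150:300,::-1],None,fx=4,fy=4,interpolation=2))
E
```

```text
eef_pos: [0.5496, -0.0835, 0.0382]
force: [-7.6, 2.0, 8.7]
grasp_force: 5.3
[-15.95218584  -6.39019404  14.23873628]
```

View pics/w6.png

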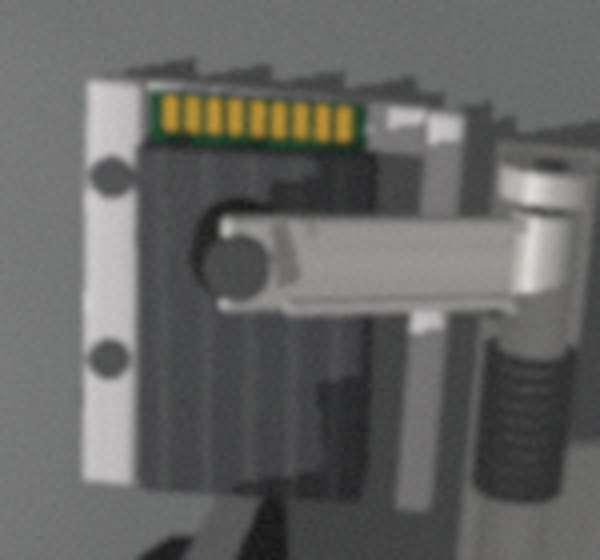

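The TCP stalled (0.2 of 0.8 mm) and the force rose. The crop shows the sleeve's front at row 145 on the stop and the contacts overhanging it, so the drive is home. I'll back off and let the clip down gently.

```bash
python3 -m jog '[[-0.0025,-0.00025,0,0,0,0,0.6],[-0.0025,-0.00025,0,0,0,0,0.6],[-0.0025,-0.00025,0,0,0,0,0.6],[0,0,0,0,0,0,0.6],[0,0,-0.0015,0,0,0,0.6]]' | grep -E "eef_pos|force"
python3 -m jog '[[0,0,-0.0015,0,0,0,0.6],[0,0,-0.0015,0,0,0,0.6],[0,0,-0.0015,0,0,0,0.6],[0,0,-0.0015,0,0,0,0.6],[0,0,-0.0015,0,0,0,0.6]]'| grep -E "eef_pos|force"
python3 -m jog '[[0,0,-0.01,0,0,0,0.6],[0,0,-0.02,0,0,0,0.6],[0,0,-0.03,0,0,0,0.6],[0,0,-0.03,0,0,0,0.6],[0,0,-0.03,0,0,0,0.6]]'| grep -E "eef_pos|force"
python3 -m jog '[[0,0,0,0,0,0,0.6],[0,0,0,0,0,0,0.6],[0,0,0,0,0,0,0.6],[0,0,0,0,0,0,0.6],[0,0,0,0,0,0,0.6]]'
python3 - <<'E'
from stage import *
im=robot.read_camera("wrist");i=robot.camera_info("wrist");cv2.imwrite("pics/w7.png",im[:,:,::-1]);np.save("w7.npy",np.r_[np.array(i["view"]),np.c_[i["mtx"],[0,0,0]]])
print(proj(i,[S(-5,22,0)]))
E
```

```text
eef_pos: [0.5468, -0.0835, 0.0403]
force: [4.3, -1.0, 5.8]
grasp_force: 2.9
eef_pos: [0.5452, -0.0829, 0.0453]
force: [0.0, -0.5, -1.0]
grasp_force: 0.0
eef_pos: [0.5452, -0.083, 0.1429]
force: [0.8, 0.3, 0.2]
grasp_force: 0.0
time_s: 10.45
eef_pos: [0.5453, -0.0832, 0.1407]
eef_rot: [1.0, -0.032, -0.001, -0.0]
force: [1.3, -0.1, 0.3]
opening: 0.6
grasp_force: 0.0
[[241.6416599  183.64649923]]
```

View pics/w7.png

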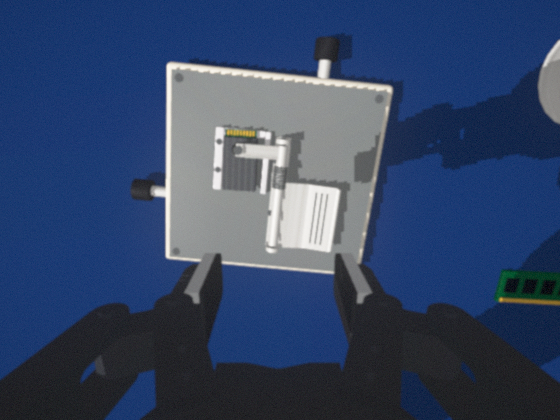

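The final view shows the drive under the lowered foot at (239,150). Its rear edge is level with the fence ends at about row 190, the contacts are over the stop, and the arm is clear, so I'm handing in.

```bash
python3 -c "
from bench import robot
print(robot.sign_off())"
```

```text
the job is handed in; nothing more can be done
None
```

I handed the job in: the drive is home against the end stop, the clip is let down onto it, and the arm is clear of everything; the hand-in returned no verdict, so I can't confirm the judged result.

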